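Close the vacuum manifold over its guide pins and open the vacuum valve

TASK

Close the vacuum manifold: lift its aluminium cover plate by the handle, keep it level, and lower it over both guide pins without forcing it, holding on until it is fully home on the rim (either way round will do). Then put the manifold under vacuum by swinging the lever of its ball valve fully open, in line with the hose. Leave the other things on the bench where they stand.

Things in the scene. Friction and masses are not known exactly. Their poses are not given: they have to be found in the camera images.
- manifold: Vacuum manifold, fixed to the bench: an open white plastic chamber 200 (its x) x 110 (its y) x 75 mm high with a rack of glass tubes inside and two steel guide pins on its rim. Origin: centre of its underside on the bench; z up. A pipe with a brass ball valve leaves the middle of its +y side; a pale hose goes on from it along its +y to the pump.
- manifold_seat (a point): Centre of the manifold's rim, 75 mm above the bench: where the centre of the cover's underside comes when the cover is home. Same axes as the manifold.
- pin_a (a point): Tip of the steel guide pin at the manifold's +x end (its x = +86 mm, y = 0). The pin is 10 mm in diameter and rises 30 mm above the rim; its last 9 mm taper to 4 mm. The tip is 105 mm above the bench.
- pin_b (a point): Tip of the like guide pin at the manifold's -x end (its x = -86 mm, y = 0).
- cover: The manifold's cover plate, loose, 0.5 to 0.7 kg: bare aluminium, 200 (its x) x 110 (its y) x 10 mm, lying flat on the bench right way up. Origin: centre of its underside; z up. Two 12 mm through holes at its x = +86 and -86 mm, y = 0 (2 mm wider than the pins; it fits either way round). Two rows of six small ports, 7 mm tall, at y = +-36 mm. A black bar handle on its middle.
- cover_handle (a point): Centre of the handle bar, 45 mm above the cover's underside, over its centre of mass; axes as the cover. The bar runs along the cover's x: 100 mm long, 14 mm wide (y), 14 mm high, on two 12 mm posts at x = +-40 mm; 28 mm of free space between bar and plate.
- valve_lever (a joint): Turn of the valve's flat steel lever about its upright axis, rad: 0 = shut, across the pipe, pointing to the manifold's -x; 1.571 = fully open, in line with pipe and hose, pointing to the manifold's +y (stops at both ends). Opens clockwise seen from above: the tip first moves away from the chamber. Stays where left; needs 3 to 5 N at the grip.
- valve_axis (a point): Point on the lever's turning axis at the lever's height, 72 mm above the bench; at x = +20 mm, y = +115 mm in the manifold's frame, 60 mm outside the chamber's wall.
- lever_tip (a point): On the middle line of the lever, 75 mm from its axis, 72 mm above the bench. The lever is 14 mm wide; its thicker grip runs from 34 to 90 mm from the axis and from 66 to 76 mm above the bench.
- wellplate: Bystander: white well plate, 127 x 85 x 41 mm, loose; origin at the centre of its underside.
- vial: Bystander: small capped glass vial, 26 mm in diameter, 61 mm tall, loose; origin under its centre.
- beaker: Bystander: glass beaker, 70 mm in diameter, 95 mm tall, loose; origin under its centre.
- reagent: Bystander: amber bottle, 80 mm in diameter, 165 mm tall, loose; origin under its centre.
- conical: Bystander: conical glass flask, 82 mm in diameter, 130 mm tall, loose; origin under its centre.
- spatula: Bystander: steel spatula, 190 mm long, lying at the right of the bench; origin at the middle of its underside.
- jar: Bystander: white screw-top jar, 68 mm in diameter, 85 mm tall, loose; origin under its centre.
Not all that is in view belongs to the job. There is more than one size of the cover; the one meant has the size given above.

How it is judged:
On the way, in this order (a step that is already met when the one before it is completed fails the run):
1. the cover, still held in the fingers, is down over both pins: level and within 5 mm of home (z of cover in the frame of manifold_seat between -0.003 and 0.005 m and horizontal distance between cover and manifold_seat below 0.004 m and angle between the x axis of cover and the x axis of manifold, either way round below 0.05 rad and angle between cover's own z axis and vertical below 0.06 rad and contact force between the fingers and cover above 1 N), for 0.1 s.
2. with the cover home, the valve lever is turned fully open (value of joint valve_lever above 1.4 rad and z of cover in the frame of manifold_seat below 0.002 m), for 0.2 s.
At the end, for the whole second after the job is handed in: The cover rests on the rim over both pins, either way round: underside within 2 mm of the rim, centre within 3 mm, turned under 0.03 rad, tilted under 0.02 rad; the valve lever is open, past 1.4 of its 1.57 rad; the other things are within 30 mm of where they were (all of step 2 and z of cover in the frame of manifold_seat above -0.003 m and horizontal distance between cover and manifold_seat below 0.003 m and angle between the x axis of cover and the x axis of manifold, either way round below 0.03 rad and angle between cover's own z axis and vertical below 0.02 rad and linear speed of cover below 0.01 m/s); the robot touches nothing.
It fails at once if the cover is tilted by more than 0.2 rad (angle between cover's own z axis and vertical above 0.2 rad).
It fails at once if the cover is forced or dropped on the manifold (more than 60 N) (contact force between cover and manifold above 60 N).
It fails at once if a bystander is moved by more than 30 mm (distance of any of wellplate, vial, beaker, reagent, conical, spatula, jar from where it was at the start of the episode above 0.03 m).
It fails at once if a standing bystander is tipped over (angle between any of vial, beaker, reagent, conical, jar's own z axis and vertical above 0.5 rad).
It also fails if it takes over 58 s, if anything falls off the work surface, if the arm or the gripper's body presses on something with over 40 N, if the wrist force passes 120 N, or if a joint passes its speed limit or range.

ROBOT

A 7-joint arm with a two-finger parallel gripper is mounted at the origin on the work surface. World frame = base frame: x ahead of the robot, y to its left, z up, the work surface at z = 0. Lengths are in m, angles in rad, forces in N, time in s.
With the tool pointing down it reaches from about 0.425 to 0.925 m from the base axis. Payload 6.8 kg.
Tool frame: the origin (TCP) lies between the finger pads; the fingertips stand 22 mm ahead of it and the grasp point (between the pads) lies 3 mm ahead of it; z points along the fingers, y is the line along which they close (so a half turn about z gives the same grasp; the last joint's range is limited). The gripper opens to 85 mm and grips with 20 to 120 N. Pads are 22 mm wide; open, the fingers measure 114 mm over their backs; the gripper's body (76 mm by 85 mm) begins 54 mm behind the grasp point. The pads swing forward as they close: fully open they stand 13 mm farther back than shut.
Start: joints at [-1.439, 0.477, 0.022, 1.555, -0.011, 1.109, -0.083], TCP at [0.16, 0.656, 0.253] pointing down, gripper open.
Joint ranges: [-2.96, 2.96], [-0.34, 2.1], [-1.41, 1.46], [0.24, 2.44], [-1.37, 4.51], [0.17, 1.92], [-2.96, 2.96]. Speed limits (rad/s): [2.39, 2.39, 3.14, 3.14, 3.14, 3.14, 3.14].

INTERFACE

Orientations are given as a unit quaternion [w, x, y, z].
In Python, from station import bot gives the robot as it stands.
- The arm moves only by the tool servo_tool, never from a script. Its argument "motion" is a list that holds one entry, the list of rows, each a list of 5 numbers: the opening, from 0 (shut) to 1 (fully open), then the shift along the world's x, y, z each as a share of 0.04 m, from -1 to 1, then the turn about the world's z as a share of 0.12 rad, from -1 to 1. A call has 1 to 20 rows; each row shifts and turns the commanded pose from where the row before left it; what a row does not reach is not made up. A row lasts 1/10 s, in which the tool goes at most 50 mm and 8.59 degrees, less where a joint would pass 70% of its speed; a pose out of reach is approached as far as the arm can. A call with a number of a shift or a turn outside -1 to 1 is refused whole. A call with a gripper value outside its range is refused whole. The fingers move at their own pace and stop on an object; "newtons" is the grip in N (left out, the last holds). Time passes only in rows, so rows that do not move let the fingers close. It gives the time, the measured TCP pose, the force, the opening and the grip force at its end, in the units of the state.
- bot.get_obs(): the state, without advancing time (a new reading comes with each control period).
- bot.read_camera(name): name is "scene" or "top" or "wrist"; returns (picture, depth): 480x640x3 uint8, red, green, blue; 480x640 float32, m along the optical axis (not along the pixel's ray), 0 where there is no reading.
- bot.get_calibration(name): a dict with "fovy" (degrees; the focal length in pixels is half the picture's height over the tangent of half this angle, whatever the lens; pixels are square), "cx", "cy" (the principal point, pixels), "view" (4x4, takes a point from world to camera coordinates). Camera axes: x right, y down, z forward; pixel columns grow to the right and rows downward; lengths in m; the calibration is good to about 2 mm. A picture is of the moment at which its call begins: read the wrist's pose just before it. get_calibration takes no time and is no camera call; for the wrist camera it gives the pose at the moment of the call.
- bot.hand_in(): hands the job in; it is judged then, once.
The state is a dict: "t": time; "q": joint angles; "joint_vel": joint speeds; "joint_torque": joint torques, N m; "eef_pos": TCP position; "tool_rot": TCP orientation; "contact_force": force on the tool from outside, world axes, zero at the start; "torque": the same for the moment, N m; "gripper_width": opening from 0.0 (shut) to 1.0 (fully open); "grasp_force": force on a finger pad.
Only numpy, scipy, OpenCV 4.12 (cv2) and the standard library are available. Lean on these libraries where they do the work, as an engineer would, in place of code of your own. Each camera call takes 0.05 s, during which the arm holds its last target. There are 200 camera calls.

## Working session

There is one attempt and no reset: what is moved stays moved. The work goes in short steps, Python scripts to look and compute and a tool call to move; the robot and the scene stay as the last step left them, time stands still between calls to the robot, and variables do not carry over. Pictures are saved under pics/ and viewed, at most 13 in all, crops included, and the job is handed in when it is done.

Besides the shell and the picture viewer there is one more tool, called after ">>>" by a JSON object that holds its "api" and its "payload", one argument or row to a line. servo_tool: Moves the arm, as the interface text tells. Shift numbers are shares of 0.04 m and turn numbers shares of 0.12 rad, none past 1 either way. Its arguments: {"type":"object","properties":{"motion":{"type":"array"},"newtons":{"type":"number"}},"required":["motion"]}

```bash
mkdir -p pics
cat > h.py <<'E'
import numpy as np, cv2
from station import bot
def K(name):
    c=bot.get_calibration(name); f=240/np.tan(np.radians(c["fovy"])/2)
    return f,c["cx"],c["cy"],np.array(c["view"])
def ray(k,uv,z):
    f,cx,cy,V=k; uv=np.atleast_2d(np.array(uv,float))
    d=np.c_[(uv[:,0]-cx)/f,(uv[:,1]-cy)/f,np.ones(len(uv))]@V[:3,:3]
    o=-V[:3,:3].T@V[:3,3]
    return o+d*((z-o[2])/d[:,2])[:,None]
def proj(k,p):
    f,cx,cy,V=k; p=np.atleast_2d(p)@V[:3,:3].T+V[:3,3]
    return np.c_[cx+f*p[:,0]/p[:,2],cy+f*p[:,1]/p[:,2]]
def cloud(k,D):
    f,cx,cy,V=k; v,u=np.mgrid[:480,:640]
    p=np.dstack([(u-cx)/f*D,(v-cy)/f*D,D])
    return (p-V[:3,3])@V[:3,:3]
def shot(name,tag):
    k=K(name); im,D=bot.read_camera(name)
    np.savez(f"{tag}.npz",im=im,D=D,f=k[0],cx=k[1],cy=k[2],V=k[3]); cv2.imwrite(f"pics/{tag}.png",im[:,:,::-1]); return k,im,D
def load(tag):
    z=np.load(f"{tag}.npz"); return (float(z['f']),float(z['cx']),float(z['cy']),z['V']),z['im'],z['D']
E
python3 - <<'E'
from h import *
for n in ("top","scene"):
    k,im,D=shot(n,n+"0"); print(n,k[:3],(-k[3][:3,:3].T@k[3][:3,3]).round(3))
print(bot.get_obs())
E
```

```text
top (np.float64(620.2226192080483), 320.81420346648486, 234.53722057517302) [ 0.36  -0.044  1.796]
scene (np.float64(440.90895390021007), 321.6357625785125, 235.17516345332737) [ 1.016 -0.567  0.834]
{'t': 0.1, 'q': array([-1.43906746,  0.47772816,  0.02234814,  1.5563365 , -0.0114861 ,
        1.10930197, -0.08309316]), 'joint_vel': array([ 9.51024733e-05, -3.87342396e-04,  1.91335905e-04, -2.14189246e-03,
       -5.53394122e-04,  1.16474337e-04, -6.41153979e-04]), 'joint_torque': array([ 3.60868893e-03, -5.97762644e+01,  1.61319997e+00, -2.81956565e+01,
        1.28133970e-02,  4.93273212e-03,  7.07604215e-06]), 'eef_pos': array([0.16023494, 0.6551998 , 0.25242262]), 'tool_rot': array([-3.12118990e-05,  1.19613139e-01,  9.92820235e-01, -8.22238253e-04]), 'contact_force': array([ 0.49502552, -0.534741  , -0.09416096]), 'torque': array([ 0.02735721, -0.02990194,  0.0087942 ]), 'grasp_force': 0.0, 'gripper_width': 1.0014074580908523}
```

View pics/top0.png

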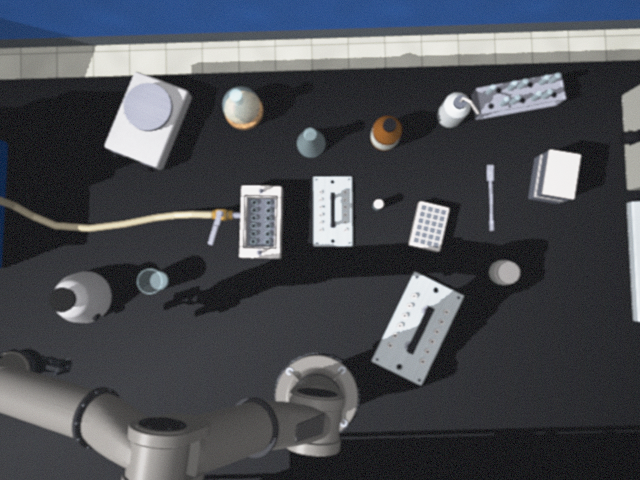

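View pics/scene0.png

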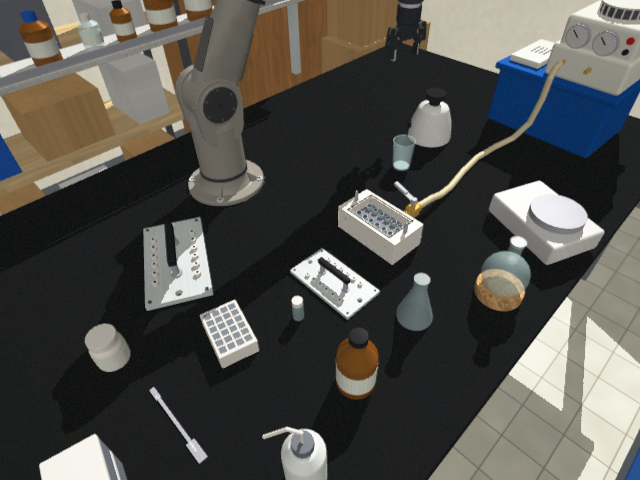

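The candidates for the cover are the plate at top (332,211) and the larger plate at top (418,327). The manifold is at (260,222) with its valve at (222,215), lever tip near (213,243), and hose going left (+y). I'll measure both plates and check the choice in a crop.

Run:
```python
from h import *
k,im,D=load("top0"); g=im.min(2)
def rect(box,z,th=120):
    x0,y0,x1,y1=box; m=np.zeros_like(g); m[y0:y1,x0:x1]=(g[y0:y1,x0:x1]>th)*255
    m=cv2.morphologyEx(m,cv2.MORPH_OPEN,np.ones((3,3)))
    c=max(cv2.findContours(m,0,2)[0],key=cv2.contourArea)
    P=ray(k,c[:,0,:],z)[:,:2].astype(np.float32)
    r=cv2.minAreaRect(P*1000); print(r, cv2.boxPoints(r).round(1).tolist())
rect((300,165,365,258),.010); rect((360,260,475,395),.010); rect((234,178,290,266),.075)
C=cloud(k,D)
for b in ((300,165,365,258),(234,178,290,266),(190,200,235,250)):
    p=C[b[1]:b[3],b[0]:b[2]].reshape(-1,3); print([ (t,len(q),q.mean(0).round(4).tolist()) for t in (.03,.06,.085) for q in [p[p[:,2]>t]] if len(q)])
cv2.imwrite("pics/c1.png",cv2.resize(im[165:265,190:370,::-1],None,fx=4.4,fy=4.4,interpolation=cv2.INTER_CUBIC))
```

```text
((526.8858642578125, -60.546852111816406), (112.78175354003906, 203.1535186767578), 88.43390655517578) [[423.79998779296875, -114.0999984741211], [626.9000244140625, -119.69999694824219], [630.0, -7.0], [426.8999938964844, -1.399999976158142]]
((185.93133544921875, -292.1692199707031), (158.73660278320312, 284.5166931152344), 62.32223892211914) [[23.100000381469727, -296.3999938964844], [275.0, -428.5], [348.79998779296875, -288.0], [96.80000305175781, -155.8000030517578]]
((497.55072021484375, 149.9026336669922), (131.25082397460938, 203.8970947265625), 88.30004119873047) [[393.70001220703125, 87.30000305175781], [597.5, 81.30000305175781], [601.4000244140625, 212.5], [397.6000061035156, 218.5]]
[(0.03, 199, [0.5111, -0.0574, 0.2172]), (0.06, 22, [0.3836, -0.0464, 1.5591]), (0.085, 19, [0.3602, -0.0437, 1.7956])]
[(0.03, 2929, [0.4978, 0.1432, 0.0732]), (0.06, 1651, [0.4962, 0.1418, 0.0907]), (0.085, 52, [0.4617, 0.0851, 0.6508])]
[(0.03, 511, [0.5081, 0.2721, 0.0786]), (0.06, 197, [0.4817, 0.2582, 0.1346]), (0.085, 8, [0.3744, -0.0045, 1.5819])]
```

View pics/c1.png

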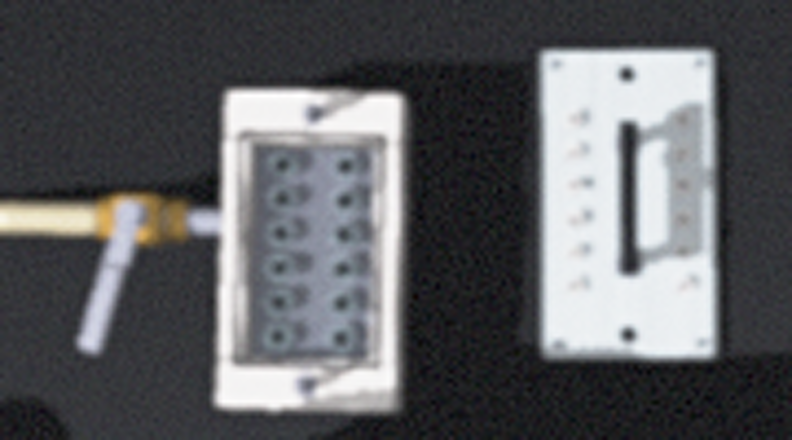

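The crop shows the 203×113 mm plate (big one is 285×159), so the right cover is at top (332,211). Its handle is at crop (628,197) and its holes at (627,73) and (628,334). The manifold pins are at crop (315,112) and (308,385), and the lever runs from (128,215) to (90,345). I'll go to between them, high up.

>>> {"api": "servo_tool", "payload": {
  "motion": [
    [[1,0,0,1,0],[1,0,-0.5,1,0],[1,0.2,-1,0.6,0.8],[1,0.6,-1,0,1],[1,0.6,-1,0,0],[1,0.6,-1,0,0],[1,0.6,-1,0,0],[1,0.6,-1,0,0],[1,0.6,-1,0,0],[1,0.6,-1,0,0],[1,0.6,-1,0,0],[1,0.6,-1,0,0],[1,0.6,-1,0,0],[1,0.6,-1,0,0],[1,0.6,-1,0,0],[1,0.6,-1,0,0],[1,0.6,-0.3,0,0],[1,0.3,0,0,0],[1,0,0,0,0],[1,0,0,0,0]]
  ]
}}

```text
t: 2.1
eef_pos: [0.5155, 0.0651, 0.3567]
tool_rot: [-0.001, 0.011, 1.0, -0.0]
contact_force: [-0.4, 0.1, -0.3]
gripper_width: 0.995
grasp_force: 0.0
```

Run:
```python
from h import *
o=bot.get_obs();print(o['t'],o['eef_pos'],o['tool_rot'])
k,im,D=shot("wrist","w1"); print(k[:3],-k[3][:3,:3].T@k[3][:3,3],k[3][:3,:3].round(3).tolist())
```

```text
2.1 [0.51553272 0.06513588 0.35674708] [-8.00268946e-04  1.09116949e-02  9.99940142e-01 -8.70501520e-05]
(np.float64(389.8226170157124), 315.2184161347421, 240.38157356125868) [0.44192835 0.06676383 0.47733176] [[0.022, 1.0, -0.0], [0.956, -0.021, 0.293], [0.293, -0.007, -0.956]]
```

View pics/w1.png

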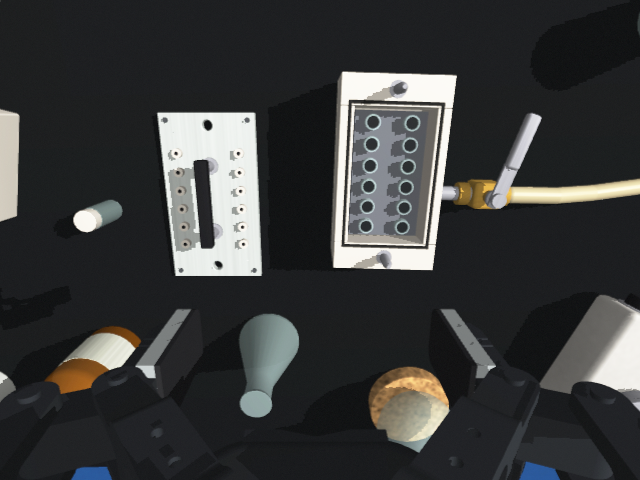

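The wrist view shows the plate with holes at (208,125) and (218,265). The pins on the white rim are near (401,88) and (386,260), and the lever runs from (497,200) to (533,117). Measuring now.

```bash
cat > m.py <<'E'
from h import *
k,im,D=load("w1"); g=im.min(2); C=cloud(k,D)
def outline(box,z,th):
    x0,y0,x1,y1=box; m=np.zeros_like(g); m[y0:y1,x0:x1]=(g[y0:y1,x0:x1]>th)*255
    m=cv2.morphologyEx(m,cv2.MORPH_OPEN,np.ones((5,5)))
    c=max(cv2.findContours(m,0,2)[0],key=cv2.contourArea)
    r=cv2.minAreaRect((ray(k,c[:,0,:],z)[:,:2]*1000).astype(np.float32)); print(r)
outline((150,105,270,285),.010,110)
for x,y in ((208,125),(218,265)):
    m=(g[y-8:y+9,x-8:x+9]<80).astype(np.uint8)
    n,l,s,c=cv2.connectedComponentsWithStats(m); i=1+np.argmax(s[1:,4])
    uv=c[i]+[x-8,y-8]; print("hole",s[i],uv,ray(k,uv,.010).round(4))
h=(g[150:255,190:220]<45).astype(np.uint8)
n,l,s,c=cv2.connectedComponentsWithStats(h); i=1+np.argmax(s[1:,4])
v,u=np.where(l==i); print("handle",s[i],cv2.minAreaRect((ray(k,np.c_[u+190,v+150],.052)[:,:2]*1000).astype(np.float32)))
for x,y in ((401,88),(386,260)):
    p=C[y-14:y+15,x-14:x+15]; print("pinD",p[(p[...,2]>.085)&(p[...,2]<.12)].mean(0).round(4),p[(p[...,2]>.097)&(p[...,2]<.115)].mean(0).round(4))
p=C[60:280,325:465]; q=p[(abs(p[...,2]-.075)<.006)]; r=cv2.minAreaRect((q[:,:2]*1000).astype(np.float32)); print("rim",len(q),r,q[:,2].mean())
p=C[100:285,150:270]; q=p[(abs(p[...,2]-.010)<.004)]; print("plate",len(q),cv2.minAreaRect((q[:,:2]*1000).astype(np.float32)),q[:,2].mean())
m=((im.max(2).astype(int)-g<40)&(g>100)).astype(np.uint8)[105:200,485:560]
n,l,s,c=cv2.connectedComponentsWithStats(m); i=1+np.argmax(s[1:,4]);v,u=np.where(l==i)
r=cv2.minAreaRect((ray(k,np.c_[u+485,v+105],.075)[:,:2]*1000).astype(np.float32)); print("lever",r,cv2.boxPoints(r).round(0).tolist())
a=im[70:105,380:425,::-1];b=im[240:275,365:410,::-1]
cv2.imwrite("pics/pins.png",cv2.resize(np.hstack([a,b]),None,fx=8,fy=8,interpolation=cv2.INTER_NEAREST))
E
python3 m.py
```

```text
((529.0897827148438, -60.226402282714844), (112.16960144042969, 199.6206512451172), 88.7160415649414)
hole [ 4  3  8 10 59] [207.47457627 124.71186441] [[ 0.4432 -0.0574  0.01  ]]
hole [ 5  4  7  7 31] [218.12903226 263.90322581] [[ 0.6136 -0.0614  0.01  ]]
handle [   4   10   20   88 1160] ((528.2362670898438, -59.04336166381836), (14.850319862365723, 98.18370819091797), 88.72139739990234)
pinD [0.4145 0.1454 0.0982] [0.4141 0.1461 0.1014]
pinD [0.5836 0.1372 0.0969] [0.5844 0.1376 0.1014]
rim 10152 ((499.8616638183594, 142.76101684570312), (110.47972106933594, 200.19786071777344), 87.0583267211914) 0.07481433028289546
plate 12418 ((530.00244140625, -60.58064651489258), (110.84904479980469, 199.51065063476562), 88.65180969238281) 0.010011901665432327
lever ((482.9379577636719, 266.46612548828125), (20.190345764160156, 91.27193450927734), 72.70748138427734) [[436.0, 270.0], [524.0, 243.0], [530.0, 263.0], [442.0, 290.0]]
```

View pics/pins.png

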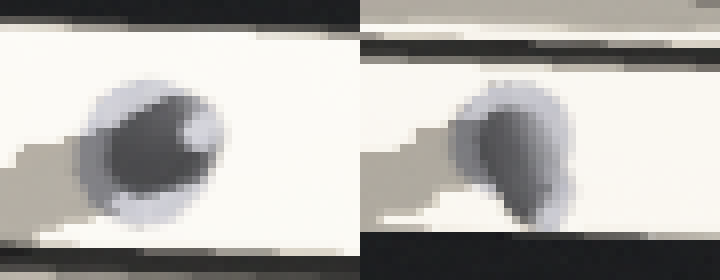

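Run:
```python
from h import *
k,im,D=load("w1")
T=ray(k,[(404.9,86.1),(388,265.2)],.105); B=ray(k,[(398.3,88.5),(383.5,257.6)],.075)
for P in (T,B):
    d=P[1]-P[0]; print(P.round(4).tolist(),P.mean(0).round(4),np.linalg.norm(d),np.degrees(np.arctan2(d[1],d[0])))
# top camera cross-check: pins at crop/4.4
k,im,D=load("top0"); P=ray(k,[(315/4.4+190-.4,110/4.4+165-.4),(306/4.4+190-.4,386/4.4+165-.4)],.1)
d=P[0]-P[1];print(P.mean(0),np.linalg.norm(d),np.degrees(np.arctan2(d[1],d[0])))
```

```text
[[0.414, 0.1471, 0.105], [0.584, 0.1376, 0.105]] [0.499  0.1423 0.105 ] 0.17027632433316173 -3.2158308298434153
[[0.4137, 0.1473, 0.075], [0.5864, 0.1381, 0.075]] [0.5001 0.1427 0.075 ] 0.17294922385377692 -3.0709234902378126
[0.49673875 0.13955871 0.1       ] 0.1727038349747709 -3.1616974752826827
```

>>> {"api": "servo_tool", "payload": {
  "motion": [
    [[1,0.17,-0.78,-1,0],[1,0.17,-0.78,-1,0],[1,0,-0.78,-1,0],[1,0,-0.78,-1,0],[1,0,0,-1,0],[1,0,0,-1,0],[1,0,0,-0.8,0],[1,0,0,-0.6,0],[1,0,0,-0.32,0],[1,0,0,0,0],[1,0,0,0,0],[1,0,0,0,0]]
  ],
  "newtons": 80
}}

```text
t: 3.35
eef_pos: [0.5306, -0.0585, 0.0529]
tool_rot: [0.001, 0.012, 1.0, 0.0]
contact_force: [-0.1, 0.3, -0.3]
gripper_width: 0.998
grasp_force: 0.0
```

>>> {"api": "servo_tool", "payload": {
  "motion": [
    [[0,0,0,0,0],[0,0,0,0,0],[0,0,0,0,0],[0,0,0,0,0],[0,0,0,0,0],[0,0,0,0,0],[0,0,0,0,0],[0,0,0,0,0]]
  ],
  "newtons": 80
}}

```text
t: 4.15
eef_pos: [0.5298, -0.0593, 0.0519]
tool_rot: [0.0, 0.012, 1.0, -0.0]
contact_force: [-1.7, -1.3, 5.5]
gripper_width: 0.148
grasp_force: 78.4
```

>>> {"api": "servo_tool", "payload": {
  "motion": [
    [[0,0,0,0.2,0],[0,0,0,0.4,0],[0,0,0,0.6,0],[0,0,0,0.8,0],[0,0,0,0.8,0],[0,0,0,0.6,0],[0,0,0,0.4,0],[0,0,0,0.2,0],[0,0,0,0,0],[0,0,0,0,0]]
  ]
}}

```text
t: 5.15
eef_pos: [0.5288, -0.0585, 0.2105]
tool_rot: [-0.001, 0.012, 1.0, 0.0]
contact_force: [-0.4, 0.4, -7.5]
gripper_width: 0.142
grasp_force: 78.7
```

>>> {"api": "servo_tool", "payload": {
  "motion": [
    [[0,-0.05,0.3,0,0],[0,-0.1,0.6,0,-0.05],[0,-0.1,0.8,0,-0.05],[0,-0.1,0.8,0,-0.05],[0,-0.1,0.8,0,-0.05],[0,-0.1,0.7,0,-0.05],[0,-0.1,0.6,0,0],[0,-0.06,0.34,0,0],[0,0,0.1,0,0],[0,0,0,0,0],[0,0,0,0,0],[0,0,0,0,0]]
  ]
}}

```text
t: 6.35
eef_pos: [0.5014, 0.1413, 0.2115]
tool_rot: [0.0, 0.028, 1.0, -0.0]
contact_force: [-0.6, 0.1, -6.1]
gripper_width: 0.148
grasp_force: 78.6
```

Run:
```python
from h import *
o=bot.get_obs();print(o['t'],o['eef_pos'],o['tool_rot'])
shot("wrist","w2");shot("top","t2");k,im,D=shot("scene","s2")
cv2.imwrite("pics/both.png",np.vstack([cv2.imread("pics/w2.png"),cv2.imread("pics/s2.png")[120:300]])[:,:][:600])
```

```text
6.35 [0.50144395 0.1412647  0.21148589] [ 7.21336262e-06  2.81328305e-02  9.99604158e-01 -2.67866706e-04]
```

View pics/both.png

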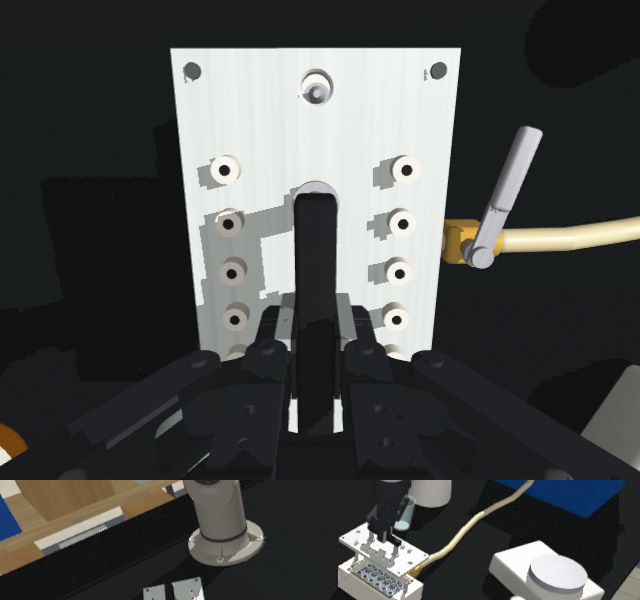

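The plate is held level. The −x hole is at (316,88) with the pin tip visible through it at about (317,93). Measuring the hole against the pin, and the plate's yaw.

Run:
```python
from h import *
k,im,D=load("w2"); C=cloud(k,D); g=im.min(2)
p=C[50:340,180:455].reshape(-1,3); q=p[(abs(p[:,2]-.17)<.015)]
A=np.c_[q[:,:2],np.ones(len(q))]; s=np.linalg.lstsq(A,q[:,2],rcond=None)[0]
for _ in range(4):
    w=abs(A@s-q[:,2])<.0015; s=np.linalg.lstsq(A[w],q[w,2],rcond=None)[0]
print("plate tilt",s,"z at hole",s@[.415,.147,1],w.sum())
m=cv2.morphologyEx((g>110).astype(np.uint8)*255,cv2.MORPH_CLOSE,np.ones((3,3)))
# top, left, right edges, subpixel-ish by line fit
E={}
rows=[np.argmax(g[30:80,c]>110)+30 for c in range(215,430)]
E['top']=np.c_[np.arange(215,430),rows]
E['left']=np.array([(150+np.argmax(g[r,150:230]>90),r) for r in range(60,160)])
E['right']=np.array([(500-np.argmax(g[r,500:420:-1]>110),r) for r in range(60,190)])
for n,e in E.items():
    P=ray(k,e,s@[.415,.147,1])[:,:2]; l=cv2.fitLine(P.astype(np.float32),cv2.DIST_HUBER,0,1e-4,1e-4).ravel(); print(n,np.degrees(np.arctan2(l[1],l[0])),l[2:],P.mean(0))
cv2.imwrite("pics/hole.png",cv2.resize(im[65:115,290:345,::-1],None,fx=10,fy=10,interpolation=cv2.INTER_NEAREST))
```

```text
plate tilt [0.00054794 0.00039125 0.16913548] z at hole 0.16942039050896274 58383
top 86.74102 [0.40175    0.14944136] [0.40175    0.14944137]
left -3.2017493 [0.4207544  0.09064354] [0.4207544  0.09064354]
right -3.2480152 [0.42896432 0.20036174] [0.43284719 0.20031099]
```

View pics/hole.png

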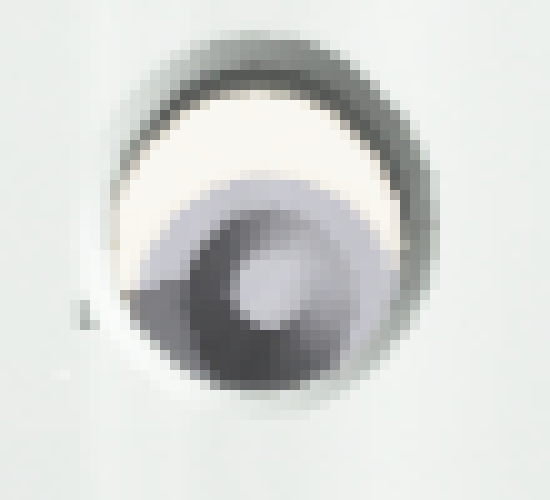

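The crop shows the hole's top circle centred at crop (269,215) = (316.4,86.0), and the pin tip at (268,282) = (316.3,92.7).

Run:
```python
from h import *
k,im,D=load("w2")
h=ray(k,(316.4,86.0),.1694)[0]; t=ray(k,(316.3,92.7),.105)[0]; b=ray(k,(316.5,92.6),.075)[0]
print(h,t,b,t-h,b-h)
a=np.radians(-3.2); print("centre from hole",h[:2]+.086*np.array([np.cos(a),np.sin(a)]),"from pin",t[:2]+.086*np.array([np.cos(a),np.sin(a)]))
```

```text
[0.41502807 0.14657758 0.1694    ] [0.41339052 0.14675008 0.105     ] [0.41144239 0.14703866 0.075     ] [-0.00163755  0.0001725  -0.0644    ] [-0.00358569  0.00046108 -0.0944    ]
centre from hole [0.50089398 0.14177693] from pin [0.49925642 0.14194943]
```

>>> {"api": "servo_tool", "payload": {
  "motion": [
    [[0,-0.035,0.01,-0.2,0],[0,0,0,-0.4,0],[0,0,0,-0.35,0],[0,0,0,-0.15,0],[0,0,0,0,0],[0,0,0,0,0],[0,0,0,0,0]]
  ]
}}

```text
t: 7.2
eef_pos: [0.5003, 0.1434, 0.1681]
tool_rot: [0.001, 0.027, 1.0, 0.0]
contact_force: [-0.1, -1.1, -5.7]
gripper_width: 0.148
grasp_force: 78.5
```

Run:
```python
from h import *
o=bot.get_obs();print(o['t'],o['eef_pos'],o['tool_rot'])
k,im,D=shot("wrist","w3");shot("scene","s3")
z=o['eef_pos'][2]-.042; print(proj(k,[.4145,.1466,z]))
s=load("s3")[1]
a=cv2.resize(im[65:115,290:345,::-1],None,fx=7,fy=7,interpolation=cv2.INTER_NEAREST)
b=cv2.resize(s[170:250,330:430,::-1],(400,350),interpolation=cv2.INTER_CUBIC)
cv2.imwrite("pics/hole3.png",np.hstack([a,b]))
```

```text
7.2 [0.50034935 0.14335549 0.16808227] [5.57812867e-04 2.69591779e-02 9.99636344e-01 2.67775409e-04]
[[311.60915328  87.76803994]]
```

View pics/hole3.png

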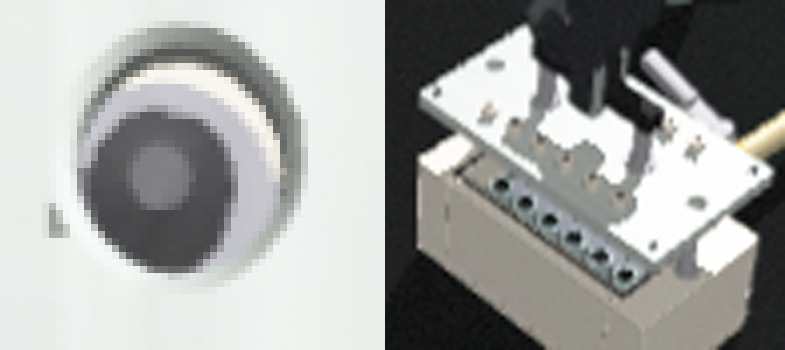

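The crop shows the hole centred at (316.4,86.2) and the pin tip at (312.4,89.9), so the plate is now slightly too far in +y.

Run:
```python
from h import *
k,im,D=load("w3")
h=ray(k,(316.4,86.2),.126)[0]; t=ray(k,(312.4,89.9),.105)[0]
print(h,t,t-h, bot.get_obs()['eef_pos'])
```

```text
[0.41402707 0.14849138 0.126     ] [0.41383626 0.14680519 0.105     ] [-0.00019081 -0.00168619 -0.021     ] [0.50019256 0.1433872  0.16803442]
```

>>> {"api": "servo_tool", "payload": {
  "motion": [
    [[0,0,-0.04,0,0],[0,0,0,-0.1,0],[0,0,0,-0.1,0],[0,0,0,0,0],[0,0,0,0,0]]
  ]
}}

```text
t: 7.8
eef_pos: [0.4996, 0.1416, 0.1593]
tool_rot: [-0.0, 0.027, 1.0, -0.0]
contact_force: [-0.6, 0.5, -6.3]
gripper_width: 0.142
grasp_force: 78.5
```

Run:
```python
from h import *
o=bot.get_obs();print(o['t'],o['eef_pos'],o['tool_rot'])
k,im,D=shot("wrist","w4")
cv2.imwrite("pics/hole4.png",cv2.resize(im[65:115,290:345,::-1],None,fx=8,fy=8,interpolation=cv2.INTER_NEAREST))
```

```text
7.8 [0.49963733 0.14159668 0.15926224] [-2.54409500e-04  2.68923416e-02  9.99638294e-01 -1.34752060e-04]
```

View pics/hole4.png

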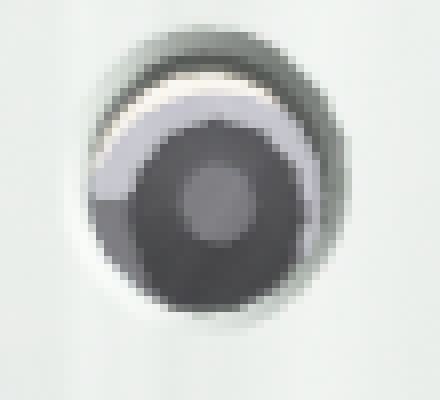

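The tip at (316.8,90.0) is near-concentric with the hole at (316.4,86.4), allowing for parallax of about 2 px. I'll nudge +x 0.6 mm and lower gently.

>>> {"api": "servo_tool", "payload": {
  "motion": [
    [[0,0.015,0,-0.05,0],[0,0,0,-0.1,0],[0,0,0,-0.1,0],[0,0,0,-0.1,0],[0,0,0,0,0]]
  ]
}}

```text
t: 8.35
eef_pos: [0.4999, 0.1415, 0.1448]
tool_rot: [-0.001, 0.027, 1.0, -0.0]
contact_force: [-0.1, -0.3, -5.7]
gripper_width: 0.148
grasp_force: 78.5
```

Free (underside ~93 mm, pins in the holes, no force). Going on.

>>> {"api": "servo_tool", "payload": {
  "motion": [
    [[0,0,0,-0.1,0],[0,0,0,-0.1,0],[0,0,0,-0.1,0],[0,0,0,0,0]]
  ]
}}

```text
t: 8.75
eef_pos: [0.5, 0.1415, 0.1329]
tool_rot: [-0.0, 0.027, 1.0, -0.0]
contact_force: [-0.4, 0.4, -5.7]
gripper_width: 0.147
grasp_force: 78.6
```

>>> {"api": "servo_tool", "payload": {
  "motion": [
    [[0,0,0,-0.08,0],[0,0,0,-0.06,0],[0,0,0,-0.04,0],[0,0,0,0,0],[0,0,0,0,0]]
  ]
}}

```text
t: 9.25
eef_pos: [0.5004, 0.1417, 0.1269]
tool_rot: [-0.0, 0.027, 1.0, 0.0]
contact_force: [-5.2, -1.0, 6.2]
gripper_width: 0.145
grasp_force: 80.1
```

>>> {"api": "servo_tool", "payload": {
  "motion": [
    [[0,0,0,0,0],[0,0,0,0,0],[0.6,0,0,0,0],[0.6,0,0,0,0],[0.6,0,0,0,0],[0.6,0,0,0,0],[0.6,0,0,0.2,0],[0.6,0,0,0.5,0],[0.6,0,0,1,0],[0.6,0,0,1,0],[0.6,0,0,1,0],[0.6,0,0,0,0],[0.6,0,0,0,0]]
  ]
}}

```text
t: 10.55
eef_pos: [0.5008, 0.1418, 0.2755]
tool_rot: [0.001, 0.027, 1.0, 0.001]
contact_force: [0.6, -0.6, -1.0]
gripper_width: 0.603
grasp_force: 0.0
```

Run:
```python
from h import *
o=bot.get_obs();print(o['t'],o['eef_pos'],o['tool_rot'])
k,im,D=shot("wrist","w5"); C=cloud(k,D)
p=C.reshape(-1,3); q=p[(abs(p[:,2]-.085)<.01)&(abs(p[:,0]-.5)<.11)&(abs(p[:,1]-.142)<.058)]
A=np.c_[q[:,:2]-[.5,.142],np.ones(len(q))]; s=np.linalg.lstsq(A,q[:,2],rcond=None)[0]
for _ in range(4):
    w=abs(A@s-q[:,2])<.0015; s=np.linalg.lstsq(A[w],q[w,2],rcond=None)[0]
print("plate top",s,w.sum(),len(q))
m=(p[:,2]>.06)&(p[:,2]<.085)&(p[:,1]>.205)&(p[:,1]<.34)&(p[:,0]>.38)&(p[:,0]<.6)
print("lever", cv2.minAreaRect((p[m][:,:2]*1000).astype(np.float32)), cv2.boxPoints(cv2.minAreaRect((p[m][:,:2]*1000).astype(np.float32))).round(0).tolist())
```

```text
10.55 [0.50084789 0.14177877 0.27553288] [1.08258262e-03 2.69041959e-02 9.99637048e-01 8.74467952e-04]
plate top [ 0.00030786 -0.00011734  0.08491074] 26104 29430
lever ((486.985107421875, 267.4994812011719), (17.738666534423828, 99.60960388183594), 71.72196197509766) [[437.0, 275.0], [531.0, 243.0], [537.0, 260.0], [442.0, 292.0]]
```

View pics/w5.png

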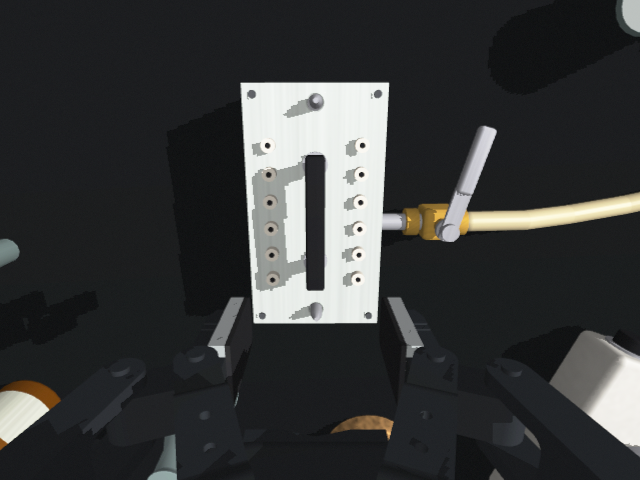

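The cover is home (top at 84.9 mm, level), pins visible through both holes at (316,102) and (316,312). The lever runs from its axis (450,232) to its tip (487,130), about 0.25 rad open, with the hose beyond it at (560,215). I'll check the hose height and work out the push path.

Run:
```python
from h import *
k,im,D=load("w5"); C=cloud(k,D)
for c in (480,500,530,560): 
    col=C[190:240,c]; i=np.argmax(col[:,2]); print("hose",c,col[i].round(3))
c,s=np.cos(np.radians(-3.1)),np.sin(np.radians(-3.1)); M=np.array([.4997,.1424])
ax=M+np.array([[c,-s],[s,c]])@[.020,.115]; print("axis",ax)
pr=None
for th in (162.5,162.5,150,138,126,114,102,94,88,86):
    t=np.radians(th); u=np.array([np.cos(t),np.sin(t)]); n=np.array([-u[1],u[0]])
    d=.035 if pr is None else .007+abs(n[0])*.011+abs(n[1])*.015
    p=ax+.062*u+d*n; print(th,p.round(4),None if pr is None else ((p-pr)/.04).round(2)); pr=p
```

```text
hose 480 [0.532 0.295 0.045]
hose 500 [0.529 0.313 0.045]
hose 530 [0.531 0.342 0.042]
hose 560 [0.532 0.376 0.033]
axis [0.5258898  0.25615014]
162.5 [0.4562 0.2414] None
162.5 [0.4594 0.2513] [0.08 0.25]
150 [0.4595 0.2651] [0.   0.34]
138 [0.4627 0.2787] [0.08 0.34]
126 [0.4695 0.2918] [0.17 0.33]
114 [0.4795 0.3034] [0.25 0.29]
102 [0.4926 0.3125] [0.33 0.23]
94 [0.5026 0.3167] [0.25 0.11]
88 [0.5095 0.3188] [0.17 0.05]
86 [0.5112 0.3193] [0.04 0.01]
```

>>> {"api": "servo_tool", "payload": {
  "motion": [
    [[0,-0.3,0.6,-0.5,0],[0,-0.4,0.9,-0.8,0],[0,-0.4,0.95,-0.8,0],[0,0,0,-0.7,0],[0,0,0,-0.4,0],[0,0,0,0,0],[0,0,0,0,0]]
  ]
}}

```text
t: 11.3
eef_pos: [0.457, 0.2368, 0.1476]
tool_rot: [-0.001, 0.027, 1.0, -0.001]
contact_force: [0.3, -0.1, -0.4]
gripper_width: 0.0
grasp_force: 0.0
```

>>> {"api": "servo_tool", "payload": {
  "motion": [
    [[0,0,0,-0.7,0],[0,0,0,-0.6,0],[0,0,0,-0.35,0],[0,0,0,0,0],[0,0.05,0.2,0,0],[0,0.05,0.2,0,0],[0,0,0.3,0,0],[0,0.08,0.34,0,0],[0,0,0,0,0]]
  ]
}}

```text
t: 12.2
eef_pos: [0.4649, 0.2808, 0.0827]
tool_rot: [0.0, 0.026, 1.0, 0.0]
contact_force: [-0.0, -1.0, -0.2]
gripper_width: -0.001
grasp_force: 0.2
```

>>> {"api": "servo_tool", "payload": {
  "motion": [
    [[0,0.08,0.17,0,0],[0,0.08,0.17,0,0],[0,0.13,0.15,0,0],[0,0.13,0.15,0,0],[0,0.16,0.11,0,0],[0,0.16,0.11,0,0],[0,0.13,0.05,0,0],[0,0.13,0.04,0,0],[0,0.1,0,0,0],[0,0,0,0,0]]
  ]
}}

```text
t: 13.2
eef_pos: [0.5082, 0.3174, 0.0819]
tool_rot: [-0.0, 0.027, 1.0, 0.0]
contact_force: [-2.9, -1.0, -2.7]
gripper_width: 0.002
grasp_force: 1.4
```

>>> {"api": "servo_tool", "payload": {
  "motion": [
    [[0,0.06,0,0,0],[0,0.06,0,0,0],[0,0,0,0,0]]
  ]
}}

```text
t: 13.5
eef_pos: [0.5098, 0.3175, 0.0818]
tool_rot: [-0.004, 0.026, 1.0, -0.0]
contact_force: [-12.7, -1.1, 5.9]
gripper_width: 0.004
grasp_force: 6.2
```

The force has risen while the tool stalls, so the lever is at its stop. I'll back off, rise, and check.

>>> {"api": "servo_tool", "payload": {
  "motion": [
    [[0,-0.3,0,0,0],[0,-0.5,0,0,0],[0,0,0,0.8,0],[0,0,0,1,0],[0,0,0,1,0],[0,0,0,1,0],[0,-0.5,0,0.8,0],[0,0,0,0,0],[0,0,0,0,0],[0,0,0,0,0]]
  ]
}}

```text
t: 14.5
eef_pos: [0.4614, 0.3171, 0.2655]
tool_rot: [0.0, 0.027, 1.0, -0.0]
contact_force: [-0.5, 0.8, -0.3]
gripper_width: 0.0
grasp_force: 0.0
```

Run:
```python
from h import *
o=bot.get_obs();print(o['t'],o['eef_pos'],o['contact_force'])
k,im,D=shot("wrist","w6"); p=cloud(k,D).reshape(-1,3)
m=(p[:,2]>.06)&(p[:,2]<.082)&(p[:,1]>.23)&(p[:,1]<.37)&(p[:,0]>.4)&(p[:,0]<.6)
r=cv2.minAreaRect((p[m][:,:2]*1000).astype(np.float32)); print(m.sum(),r,cv2.boxPoints(r).round(0).tolist())
q=p[(abs(p[:,2]-.085)<.01)&(abs(p[:,0]-.5)<.1)&(abs(p[:,1]-.142)<.05)]; print("cover top",len(q),np.median(q[:,2]))
```

```text
14.5 [0.46135541 0.31707406 0.26546388] [-0.49724839  0.82240036 -0.33002287]
1845 ((526.3759155273438, 296.5212097167969), (99.64476776123047, 17.64102554321289), 86.85923767089844) [[515.0, 247.0], [532.0, 246.0], [538.0, 346.0], [520.0, 347.0]]
cover top 22959 0.08510846816252132
```

View pics/w6.png

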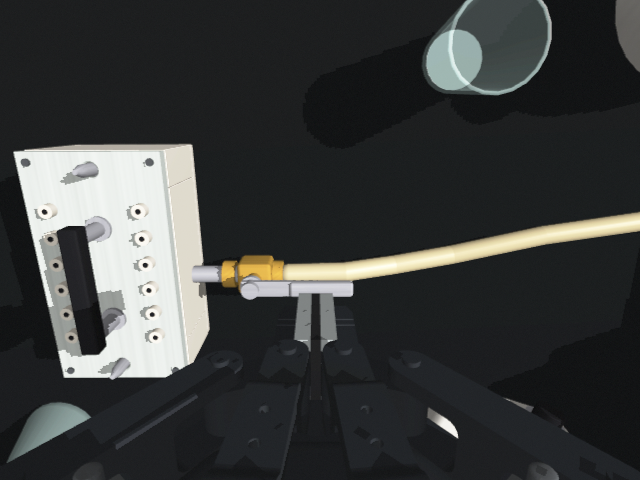

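The lever, (250,290) to (350,289), lies in line with the hose at 86.9°, which is fully open. The cover at (105,265) is home, and the robot is clear. Handing in.

```bash
python3 -c "
from station import bot
print(bot.hand_in())"
```

```text
the job is handed in; nothing more can be done
None
```

The job is handed in at about 14.5 s: the cover measured level and fully home over both pins, the valve lever is against its open stop in line with the hose, no bystander was touched on the way as far as I could tell, and the hand-in call gave no verdict back.

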